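# Tighten a bench clamp by its indexing handle

## Task

Tighten the bench clamp on the white pipe coupling with its black handle, turning it clockwise seen from above; its swing is too short for one turn, so lift the handle off its serrations, swing it back, let it drop in and turn it on. Clamp the coupling firmly without crushing it: stop when you push with about 13 N at its knob, then let go with the handle down in its serrations, and do not touch the coupling or the things round about.

Things in the scene. Friction and masses are not known exactly. Their poses are not given: they have to be found in the camera images.
- clamp: Grey bench clamp fixed to the table: base plate 235x100x12 mm, gear housing 94x94 mm with top at 48 mm. Origin: on the handle's vertical axis, at table height; x runs from the axis along the jaws' travel to the fixed V jaw (bottom of V at x = 125 mm), y to its left, z up. Two steel posts (10 mm thick, 40 mm from the axis, tops at 105 mm) mark the ends of the handle's swing.
- jaw_face: Sprung steel face of the sliding jaw, 50 mm wide, top 51 mm above the table, on a grey jaw that the hub drives along the clamp's +x. Its origin is the clamp's origin when fully open (as at the start), its contact plane 70 mm ahead of that; it meets a coupling that is home in the V after about 13 mm and then stays there while the spring behind it is loaded, so tightness is felt, not seen.
- turn (a joint): Handle swing, rad: 0 = knob points along the clamp's -x; positive = clockwise from above (tightens; towards the clamp's +y); hard stops at -0.8 and 0.8; starts near the negative one. Down, its dogs turn the hub either way (turning back opens the clamp) by 15 serrations 0.42 rad apart with 0.06 rad of play. The hub keeps its place by friction when the handle is lifted or let go.
- lift (a joint): Height of the handle above seated, m: 0 = down in the serrations, 0.005 = resting on their tips (it may start so), above 0.006 = clear of them, 0.014 = top stop. A spring and its weight push it down with 5 to 7 N. Resting on tips it snaps down by itself as it is turned, within 0.42 rad, if the hand lets it sink.
- grip (a point): Middle of the upright round knob at the end of the black handle: 20 mm thick, 42 mm tall under a 25 mm head; it spins freely, and its rubber bush gives 1 mm per 4 N sideways. 88 mm from the axis, 134 mm above the table when down. Sideways push while turning: under 2 N lifted, 8.5 N jaw free, 10 N just held, 13 N right, over 16 N crushes; 1 to 2 N less once stopped.
- coupling: White plastic pipe coupling, 41 mm in diameter, 44 mm tall, upright on the clamp's base plate (12 mm above the table) between the jaws, loose at the start. Origin: centre of its underside; z up. Not to be handled: the jaw pushes it home into the V.
- hole_saw: Bystander: red hole saw with a steel shank, 50 mm wide, 69 mm tall; origin at the centre of its underside.
- tape_measure: Bystander: yellow tape measure, 39 x 81 x 68 mm; origin at the centre of its underside.
- elbow: Bystander: copper pipe elbow, 51 x 51 x 23 mm, lying; origin at the centre of its underside.
- spare: Bystander: larger white pipe coupling, 48 mm wide, 50 mm tall, standing loose on the table; origin at the centre of its underside.

How it is judged (in metres and radians):
On the way, in this order (a step that is already met when the one before it is completed fails the run):
1. with the handle down in its serrations it has been turned clockwise through its swing (past +0.45 rad) (value of joint turn above 0.45 rad and value of joint lift below 0.0035 m), for 0.1 s.
2. the handle, lifted clear of its serrations, has been swung back (past -0.1 rad) (value of joint turn below -0.1 rad and value of joint lift above 0.0055 m), for 0.1 s.
3. the handle is down again and turned on, and the jaw holds the coupling with more than 15 N (contact force between jaw_face and coupling above 15 N and value of joint lift below 0.0035 m), for 0.1 s.
At the end, for the whole second after the job is handed in: The jaw holds the coupling with 15 to 80 N, the coupling stands upright (within 0.1 rad) on the base plate (within 4 mm) and at rest, and the handle is down in its serrations (within 3.5 mm) and released (all of step 3 and contact force between jaw_face and coupling below 80 N and angle between coupling's own z axis and vertical below 0.1 rad and z of coupling in the frame of clamp below 0.016 m and linear speed of coupling below 0.02 m/s); the robot touches nothing.
It fails at once if the coupling is crushed: the jaw presses on it with more than 80 N (contact force between jaw_face and coupling above 80 N).
It fails at once if the robot touches the coupling (contact force between any of the arm, the fingers and coupling above 1 N).
It fails at once if a bystander is moved by more than 15 mm (distance of any of hole_saw, tape_measure, elbow, spare from where it was at the start of the episode above 0.015 m).
It also fails if it takes over 61 s, if anything falls off the work surface, if the arm or the gripper's body presses on something with over 40 N, if the wrist force passes 120 N, or if a joint passes its speed limit or range.

## Robot

A 6-joint arm with a two-finger parallel gripper is mounted at the origin on a cart in front of the work surface, level with it; the furniture and walls round the work are solid. World frame = base frame: x ahead of the robot, y to its left, z up, the work surface at z = 0. Lengths are in mm, angles in rad, forces in N, time in s.
With the tool pointing down it reaches from about 250 to 800 mm from the base axis. Payload 3.9 kg.
Tool frame: the origin (TCP) lies on the centre line of the jaws, within the pads' length; the fingertips stand 17 mm ahead of it and the grasp point (between the pads) lies 2 mm behind it; z points along the fingers, y is the line along which they close (so a half turn about z gives the same grasp; the last joint's range is limited). The gripper opens to 85 mm and grips with 20 to 120 N. Pads are 22 mm wide; open, the fingers measure 114 mm over their backs; the gripper's body (76 mm by 85 mm) begins 54 mm behind the grasp point. The pads swing forward as they close: fully open they stand 13 mm farther back than shut.
Start: joints at [0, 0.26, -0.138, 1.173, 0, 1.571], TCP at [524.991, -0, 248.304] pointing down, gripper open.
Joint ranges: [-2.78, 2.78], [-0.83, 1.72], [-1.28, 1.37], [-1.9, 2.12], [-1.57, 1.48], [-3.14, 3.14]. Speed limits (rad/s): [2.57, 2.57, 3.14, 3.14, 3.14, 3.14].

## Interface

Orientations are given as [roll, pitch, yaw] about the fixed x, y, z axes, in that order (R = Rz(yaw) Ry(pitch) Rx(roll)).
In Python, from rig import observe, get_image, camera_params, job_done gives the robot as it stands. The module is installed in compiled form; this text tells all that it offers.
- The arm moves only by the tool carry_out, never from a script. Its argument "plan" is a list of rows, each a list of 5 numbers: the shift along the tool's x, y, z in mm, then the turn about the tool's z in rad, then the gripper command: -1 is shut, 1 is fully open, values between are in proportion. In form: [[dx, dy, dz, yaw, grip], ...]. A call has 1 to 8 rows; each row is the pose to reach, as a shift and turn from the pose commanded when the call began, along the tool's axes at that moment; what a row does not reach only later rows make up. A row lasts 1/10 s, in which the tool goes at most 50 mm and 8.59 degrees, less where a joint would pass 70% of its speed; a pose out of reach is approached as far as the arm can. A call with a gripper value outside its range is refused whole. The fingers move at their own pace and stop on an object; "squeeze" is the grip in N (left out, the last holds). Time passes only in rows, so rows that repeat a pose let the fingers close. It gives the time, the measured TCP pose, the force, the opening and the grip force at its end, in the units of the state.
- observe(): the state, without advancing time (a new reading comes with each control period).
- get_image(name): name is "scene" or "side" or "wrist"; returns the picture (480x640x3 uint8, red, green, blue); there is no depth.
- camera_params(name): a dict with "fovy" (degrees; the focal length in pixels is half the picture's height over the tangent of half this angle, whatever the lens; pixels are square), "cx", "cy" (the principal point, pixels), "cam_to_world" (4x4, takes a point from camera to world coordinates). Camera axes: x right, y up, looking along -z (the intrinsics and any distortion apply to the point x, -y, -z); pixel columns grow to the right and rows downward; lengths in mm; the calibration is good to about 2 mm. A picture is of the moment at which its call begins: read the wrist's pose just before it. camera_params takes no time and is no camera call; for the wrist camera it gives the pose at the moment of the call.
- job_done(): hands the job in; it is judged then, once.
The state is a dict: "clock": time; "joint_pos": joint angles; "qvel": joint speeds; "tau": joint torques, N m; "eef_pos": TCP position; "eef_rot": TCP orientation; "contact_force": force on the tool from outside, world axes, zero at the start; "ft_torque": the same for the moment, N m; "width": finger opening in mm; "finger_force": force on a finger pad.
Only numpy, scipy, OpenCV 4.12 (cv2) and the standard library are available. Lean on these libraries where they do the work, as an engineer would, in place of code of your own. Each camera call takes 0.05 s, during which the arm holds its last target. There are 200 camera calls.

## Working session

There is one attempt and no reset: what is moved stays moved. The work goes in short steps, Python scripts to look and compute and a tool call to move; the robot and the scene stay as the last step left them, time stands still between calls to the robot, and variables do not carry over. Pictures are saved under pics/ and viewed, at most 10 in all, crops included, and the job is handed in when it is done.

Besides the shell and the picture viewer there is one more tool, called after "Call:" in YAML: its name, and indented under it one key for each argument. carry_out: Moves the arm, as the interface text tells. Its arguments: {"type":"object","properties":{"plan":{"type":"array"},"squeeze":{"type":"number"}},"required":["plan"]}

```bash
mkdir -p pics; python3 - <<'E'
from rig import *
import cv2
print(observe())
for n in ("scene","side"):
    im=get_image(n); cv2.imwrite(f"pics/{n}0.png",im[:,:,::-1]); p=camera_params(n); print(n,p)
E
```

```text
{'clock': 0.0, 'joint_pos': array([-7.43337839e-06,  2.60688007e-01, -1.39384781e-01,  1.17267906e+00,
       -6.76891468e-06,  1.57075332e+00]), 'qvel': array([ 0.00034363, -0.00145996, -0.00014498, -0.00043281, -0.0015387 ,
        0.00077097]), 'tau': array([-3.22425103e-04, -4.05677426e+01,  2.53926122e+01,  1.89446745e-02,
       -4.02533055e-05,  2.61086342e-05]), 'eef_pos': array([ 5.24353812e+02, -5.95140901e-03,  2.47456820e+02]), 'eef_rot': array([-3.13963713e+00,  6.68479746e-06,  1.57083192e+00]), 'contact_force': array([-0.65900318, -0.18700358,  0.51048324]), 'ft_torque': array([-0.02330034, -0.00990913, -0.03739472]), 'finger_force': 0.0, 'width': 85.4298249064635}
scene {'fovy': 48.41603093572169, 'cx': 316.2968359296213, 'cy': 244.88862468520452, 'cam_to_world': array([[-5.16861894e-01,  4.17595983e-01, -7.47306749e-01,
        -4.77432646e+02],
       [-8.55939633e-01, -2.36927001e-01,  4.59600849e-01,
         6.20047142e+02],
       [ 1.48703208e-02,  8.77199630e-01,  4.79895491e-01,
         7.54047279e+02],
       [ 0.00000000e+00,  0.00000000e+00,  0.00000000e+00,
         1.00000000e+00]])}
side {'fovy': 49.79268897138139, 'cx': 316.6211554485187, 'cy': 236.4185574483106, 'cam_to_world': array([[ 9.95092341e-01,  5.32832598e-02, -8.33794114e-02,
         4.64986057e+02],
       [-9.88910684e-02,  5.06279451e-01, -8.56680614e-01,
        -9.66214649e+02],
       [-3.43345308e-03,  8.60721797e-01,  5.09064042e-01,
         6.69683895e+02],
       [ 0.00000000e+00,  0.00000000e+00,  0.00000000e+00,
         1.00000000e+00]])}
```

View pics/scene0.png

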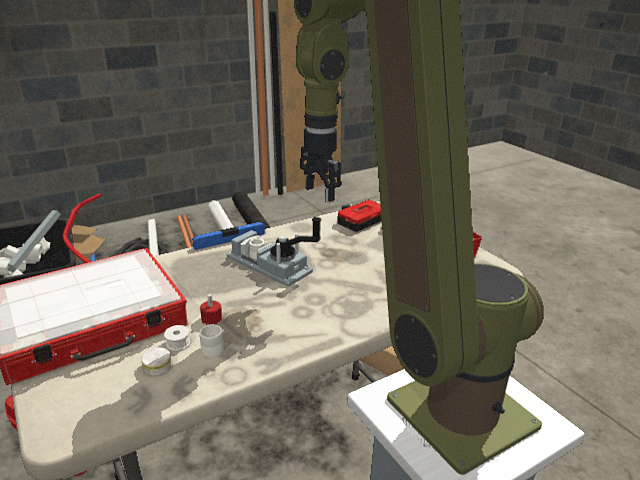

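View pics/side0.png

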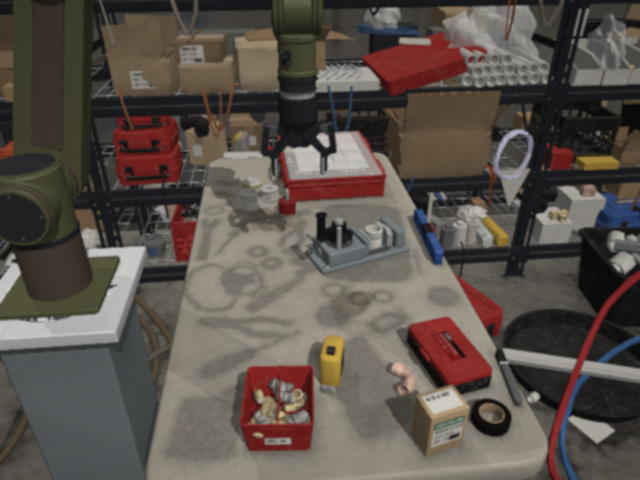

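The scene view shows the clamp around (270,258) with its knob near (317,230). The side view shows the clamp around (358,245) with its knob near (321,225). I'll zoom in on both and add the wrist view.

```bash
python3 - <<'E'
from rig import *
import cv2,numpy as np
a=cv2.imread("pics/scene0.png")[210:290,225:331];b=cv2.imread("pics/side0.png")[202:282,303:409]
w=get_image("wrist")[:,:,::-1]; cv2.imwrite("pics/wrist0.png",w); print(camera_params("wrist"))
z=lambda c:cv2.resize(c,(400,302),interpolation=cv2.INTER_CUBIC)
cv2.imwrite("pics/c0.png",np.vstack([np.hstack([z(a),z(b)]),np.hstack([cv2.resize(w,(396,297)),np.zeros((297,404,3),np.uint8)])]))
E
```

```text
{'fovy': 64.71718383184866, 'cx': 320.2965836895551, 'cy': 242.92859345801668, 'cam_to_world': array([[ 9.99996723e-01, -1.61262750e-03,  1.98851322e-03,
         5.24915756e+02],
       [ 9.01459461e-04,  9.48736633e-01,  3.16066432e-01,
         8.11650590e+01],
       [-2.39627276e-03, -3.16063603e-01,  9.48734977e-01,
         3.73034574e+02],
       [ 0.00000000e+00,  0.00000000e+00,  0.00000000e+00,
         1.00000000e+00]])}
```

View pics/c0.png

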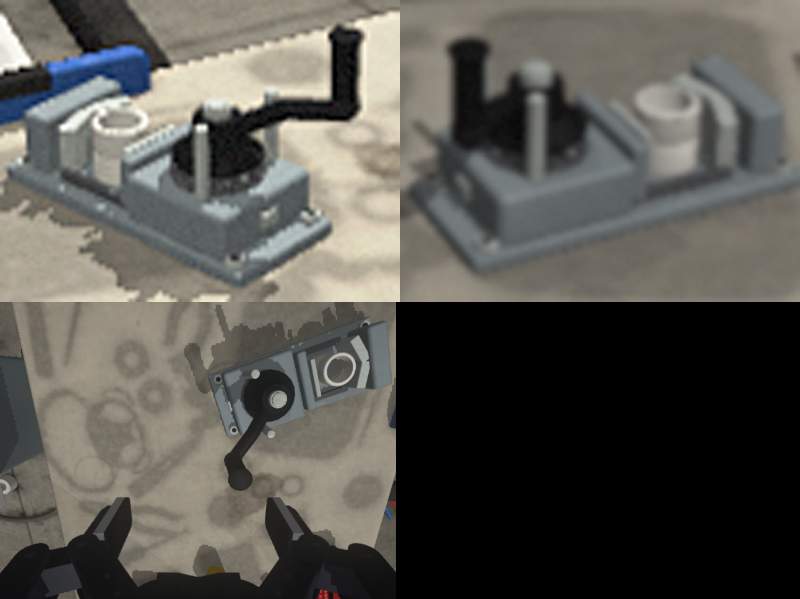

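Wrist panel: the hub axis is near full-resolution pixel (449,157), the knob near (386,288), and the coupling near (548,110). The next crop is for precise pixels.

```bash
python3 - <<'E'
import cv2
w=cv2.imread("pics/wrist0.png")[10:310,320:640]
cv2.imwrite("pics/c1.png",cv2.resize(w,None,fx=2,fy=2,interpolation=cv2.INTER_CUBIC))
E
```

```text
(no output)
```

View pics/c1.png

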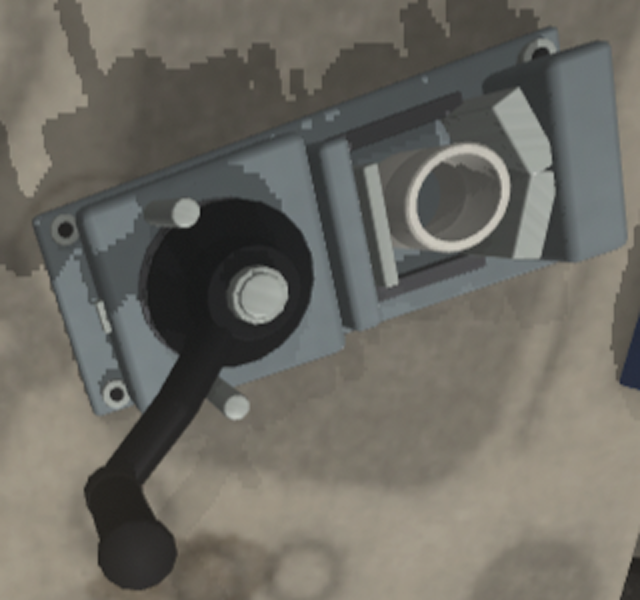

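```bash
cat > h.py <<'E'
import numpy as np, cv2
from rig import *
def px(P,p,z):
    f=240/np.tan(np.radians(P["fovy"]/2)); T=P["cam_to_world"]
    d=T[:3,:3]@np.array([(p[0]-P["cx"])/f,-(p[1]-P["cy"])/f,-1]); o=T[:3,3]
    return (o+d*(z-o[2])/d[2])[:2]
def proj(P,X):
    f=240/np.tan(np.radians(P["fovy"]/2)); T=P["cam_to_world"]
    c=T[:3,:3].T@(np.asarray(X,float)-T[:3,3]); return np.array([P["cx"]+f*c[0]/-c[2],P["cy"]-f*c[1]/-c[2]])
E
python3 - <<'E'
from h import *
P=camera_params("wrist"); g=lambda x,y,z:px(P,(320+x/2,10+y/2),z)
F=dict(pl1=(35,222,12),pl2=(98,412,12),pl3=(555,30,12),post1=(186,212,105),post2=(236,406,105),h1=(82,213,48),h2=(306,136,48),h3=(343,350,48),coup=(457,197,56),knob=(137,552,158),nut=(259,295,105),nutb=(259,295,115),v=(548,172,56))
R={k:g(*v) for k,v in F.items()}
for k,v in R.items(): print(k,v.round(1))
d=R["pl3"]-R["pl1"];print(np.linalg.norm(d),np.arctan2(d[1],d[0]),np.linalg.norm(R["pl2"]-R["pl1"]))
d=R["pl1"]-R["pl2"];print(np.arctan2(d[1],d[0])-np.pi/2)
print("hous c",(R["h1"]+R["h3"])/2,np.linalg.norm(R["h1"]-R["h2"]))
print("postdist",np.linalg.norm(R["post1"]-R["post2"]))
S={"scene":(225+345/400*106,210+35/302*80),"side":(303+68/400*106,202+45/302*80)}
for n,p in S.items(): print(n,px(camera_params(n),p,158))
E
```

```text
pl1 [539.7  77.5]
pl2 [571.9 -11.2]
pl3 [757.3 154.6]
post1 [586.4  81.7]
post2 [609.8  14.9]
h1 [557.3  81.4]
h2 [644.6 110.3]
h3 [671.4  25.6]
coup [703.9  87.5]
knob [566.9 -18.6]
nut [613.9  54.4]
nutb [610.5  55.4]
v [737.6  96.7]
230.92017433322968 0.34054068512721986 94.377818811088
0.348790080468802
hous c [614.31410905  53.50096207] 92.01887079046595
postdist 70.73873235207527
scene [567.11706863 -21.44462597]
side [567.14156456 -13.82817589]
```

Call:
carry_out:
  plan:
    - [-10,20,20,0,1]
    - [-19.5,41.5,35,0,1]
    - [-19.5,41.5,48,0,1]
    - [-19.5,41.5,48,0,1]
    - [-19.5,41.5,48,0,1]
  squeeze: 30

```text
clock: 0.65
eef_pos: [565.8, -19.5, 200.0]
eef_rot: [-3.14, -0.0, 1.571]
contact_force: [0.2, -0.6, -0.1]
width: 85.2
finger_force: 0.0
```

```bash
python3 - <<'E'
from h import *
w=get_image("wrist")[:,:,::-1]; cv2.imwrite("pics/w1.png",w); P=camera_params("wrist")
import pickle; pickle.dump(P,open("w1.pkl","wb"))
s=observe();print(s["eef_pos"],s["contact_force"])
E
```

```text
[566.25119654 -19.38400185 200.67092666] [ 0.1453779  -0.55320204  0.81678832]
```

View pics/w1.png

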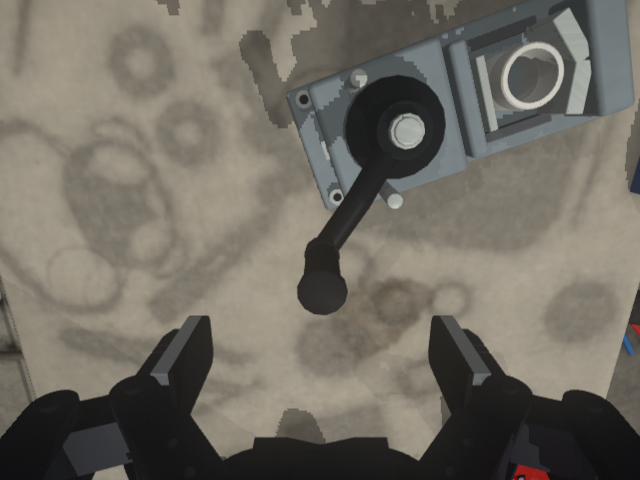

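The wrist view shows the knob head at (322,288) with a radius of about 24.5 px, and the hub nut at (407,130). The knob lies centred between the fingers.

```bash
python3 - <<'E'
from h import *
import pickle
P=pickle.load(open("w1.pkl","rb"))
for z in (155,160,165,170): print(z,px(P,(322,288),z).round(1))
T=P["cam_to_world"];print(T[:3,3].round(1))
for n,p,z in [("post1",(359,77),105),("post2",(395,201),105),("coup",(533,76),56),("nut",(407,130),105),("nut",(407,130),115),("h2",(441,40),48),("h3",(478,159),48),("pl1",(289,93),12),("pl2",(328,209),12)]: print(n,z,px(P,p,z).round(1))
E
```

```text
155 [567.2 -18.8]
160 [567.2 -16.4]
165 [567.2 -14. ]
170 [567.2 -11.7]
[566.5  61.8 326.1]
post1 105 [587.  82.]
post2 105 [610.6  14.4]
coup 56 [705.5  87.2]
nut 105 [614.8  54.8]
nut 115 [612.6  55.1]
h2 48 [645.4 109.7]
h3 48 [679.8  33. ]
pl1 12 [542.   79.2]
pl2 12 [572.8 -12.5]
```

Call:
carry_out:
  plan:
    - [0.5,0.5,20,0,1]
    - [0.5,0.5,40,0,1]
    - [0.5,0.5,56,0,1]
    - [0.5,0.5,66,0,1]
    - [0.5,0.5,66,0,1]
    - [0.5,0.5,66,0,1]

```text
clock: 1.3
eef_pos: [567.4, -18.9, 135.1]
eef_rot: [3.14, 0.0, 1.571]
contact_force: [0.3, -0.0, -0.3]
width: 85.7
finger_force: 0.0
```

Call:
carry_out:
  plan:
    - [0,0,0,0,0]
    - [0,0,0,0,-0.4]
    - [0,0,0,0,-1]
    - [0,0,0,0,-1]
    - [0,0,0,0,-1]
    - [0,0,0,0,-1]
    - [0,0,0,0,-1]
    - [0,0,0,0,-1]
  squeeze: 30

```text
clock: 2.1
eef_pos: [567.1, -19.1, 134.6]
eef_rot: [3.141, 0.0, 1.571]
contact_force: [-1.0, -2.0, 2.7]
width: 20.1
finger_force: 26.8
```

```bash
cat >> h.py <<'E'
def arc(start,ts,C=(614.3,53.8)):
    r=np.array(start)-C
    for t in ts:
        c,s=np.cos(-t),np.sin(-t); q=np.array([c*r[0]-s*r[1],s*r[0]+c*r[1]])-r
        print(round(t,2),"tool dx,dy:",q[::-1].round(1))
def state(C=(614.3,53.8),al=0.342):
    s=observe(); d=s["eef_pos"][:2]-C; ph=np.arctan2(d[1],d[0]); u=d/np.linalg.norm(d); tg=np.array([u[1],-u[0]])
    F=s["contact_force"]; t=(al-np.pi-ph+np.pi)%(2*np.pi)-np.pi
    print("clk %.2f t %.3f r %.1f z %.1f push %.2f rad %.2f Fz %.2f"%(s["clock"],t,np.linalg.norm(d),s["eef_pos"][2],-F[:2]@tg,F[:2]@u,F[2]))
E
python3 - <<'E'
from h import *
state(); arc((567,-19),np.arange(.05,1.45,.05))
E
```

```text
clk 2.10 t -0.654 r 86.9 z 134.6 push 0.23 rad 2.28 Fz 2.70
0.05 tool dx,dy: [ 2.5 -3.6]
0.1 tool dx,dy: [ 5.1 -7. ]
0.15 tool dx,dy: [  7.9 -10.3]
0.2 tool dx,dy: [ 10.8 -13.5]
0.25 tool dx,dy: [ 14.  -16.5]
0.3 tool dx,dy: [ 17.2 -19.4]
0.35 tool dx,dy: [ 20.6 -22.1]
0.4 tool dx,dy: [ 24.2 -24.6]
0.45 tool dx,dy: [ 27.8 -27. ]
0.5 tool dx,dy: [ 31.6 -29.1]
0.55 tool dx,dy: [ 35.5 -31.1]
0.6 tool dx,dy: [ 39.4 -32.8]
0.65 tool dx,dy: [ 43.5 -34.4]
0.7 tool dx,dy: [ 47.6 -35.8]
0.75 tool dx,dy: [ 51.8 -36.9]
0.8 tool dx,dy: [ 56.  -37.9]
0.85 tool dx,dy: [ 60.3 -38.6]
0.9 tool dx,dy: [ 64.6 -39.1]
0.95 tool dx,dy: [ 68.9 -39.4]
1.0 tool dx,dy: [ 73.3 -39.5]
1.05 tool dx,dy: [ 77.6 -39.4]
1.1 tool dx,dy: [ 81.9 -39. ]
1.15 tool dx,dy: [ 86.2 -38.5]
1.2 tool dx,dy: [ 90.5 -37.7]
1.25 tool dx,dy: [ 94.7 -36.7]
1.3 tool dx,dy: [ 98.9 -35.5]
1.35 tool dx,dy: [103.  -34.1]
1.4 tool dx,dy: [107.  -32.5]
```

Call:
carry_out:
  plan:
    - [2.5,-3.6,1,0,-1]
    - [5.1,-7,2,0,-1]
    - [7.9,-10.3,2,0,-1]
    - [10.8,-13.5,2,0,-1]
    - [10.8,-13.5,2,0,-1]

```text
clock: 2.6
eef_pos: [552.4, -7.3, 131.1]
eef_rot: [-3.14, -0.002, 1.571]
contact_force: [1.1, 1.3, -5.6]
width: 20.1
finger_force: 28.2
```

```bash
python3 -c "
from h import *
state()"
```

```text
clk 2.60 t -0.437 r 86.9 z 131.1 push -0.13 rad -1.74 Fz -5.65
```

Call:
carry_out:
  plan:
    - [0,0,1,0,-1]
    - [0,0,2,0,-1]
    - [0,0,3,0,-1]
    - [0,0,4,0,-1]
    - [0,0,4,0,-1]

```text
clock: 3.1
eef_pos: [554.2, -8.9, 130.0]
eef_rot: [3.139, 0.001, 1.57]
contact_force: [-1.8, -1.5, 8.1]
width: 20.7
finger_force: 26.6
```

```bash
python3 -c "
from h import *
state()"
```

```text
clk 3.10 t -0.465 r 86.9 z 130.0 push -0.32 rad 2.33 Fz 8.09
```

Call:
carry_out:
  plan:
    - [3.2,-3,0,0,-1]
    - [6.4,-5.9,0,0,-1]
    - [9.8,-8.6,0,0,-1]
    - [13.4,-11.1,0,0,-1]

```text
clock: 3.5
eef_pos: [544.8, 2.2, 130.2]
eef_rot: [3.136, 0.007, 1.569]
contact_force: [1.9, -10.8, 5.6]
width: 20.6
finger_force: 27.0
```

```bash
python3 -c "
from h import *
state()"
```

```text
clk 3.50 t -0.296 r 86.6 z 130.2 push 9.82 rad 4.96 Fz 5.57
```

```bash
cat >> h.py <<'E'
def to(cmd,ts,r=88,C=(614.3,53.8),al=0.342):
    for t in ts:
        ph=al-np.pi-t; q=np.array(C)+r*np.array([np.cos(ph),np.sin(ph)])-cmd
        print(round(t,2),q[::-1].round(1), end=" | ")
    print()
E
python3 -c "
from h import *
to((542.4,5.2),np.arange(-.25,.85,.05))"
```

```text
-0.25 [-0.5 -1.1] | -0.2 [ 3.2 -3.5] | -0.15 [ 7.  -5.7] | -0.1 [11.  -7.6] | -0.05 [15.  -9.4] | -0.0 [ 19.1 -11. ] | 0.05 [ 23.3 -12.4] | 0.1 [ 27.5 -13.5] | 0.15 [ 31.8 -14.5] | 0.2 [ 36.1 -15.2] | 0.25 [ 40.5 -15.7] | 0.3 [ 44.9 -16. ] | 0.35 [ 49.3 -16.1] | 0.4 [ 53.7 -16. ] | 0.45 [ 58.1 -15.6] | 0.5 [ 62.4 -15. ] | 0.55 [ 66.8 -14.2] | 0.6 [ 71.1 -13.2] | 0.65 [ 75.3 -12. ] | 0.7 [ 79.4 -10.5] | 0.75 [83.5 -8.9] | 0.8 [87.5 -7. ] |
```

Call:
carry_out:
  plan:
    - [3.2,-3.5,0,0,-1]
    - [7,-5.7,0,0,-1]
    - [11,-7.6,0,0,-1]
    - [15,-9.4,0,0,-1]
    - [19.1,-11,0,0,-1]
    - [23.3,-12.4,0,0,-1]

```text
clock: 4.1
eef_pos: [532.1, 25.4, 130.1]
eef_rot: [3.137, 0.007, 1.569]
contact_force: [0.5, -8.9, 6.2]
width: 19.8
finger_force: 26.8
```

```bash
python3 -c "
from h import *
state()"
```

```text
clk 4.10 t 0.009 r 86.9 z 130.1 push 8.58 rad 2.47 Fz 6.21
```

Call:
carry_out:
  plan:
    - [4.2,-1.1,0,0,-1]
    - [8.5,-2.1,0,0,-1]
    - [12.8,-2.8,0,0,-1]
    - [17.2,-3.3,0,0,-1]
    - [21.6,-3.6,0,0,-1]
    - [26,-3.7,0,0,-1]

```text
clock: 4.7
eef_pos: [527.1, 51.5, 129.9]
eef_rot: [3.139, 0.007, 1.569]
contact_force: [-2.1, -9.4, 9.0]
width: 20.3
finger_force: 26.6
```

```bash
python3 -c "
from h import *
state()"
```

```text
clk 4.70 t 0.316 r 87.3 z 129.9 push 9.38 rad 2.39 Fz 9.01
```

Call:
carry_out:
  plan:
    - [4.4,0.1,-0.5,0,-1]
    - [8.8,0.5,-0.5,0,-1]
    - [13.1,1.1,-0.5,0,-1]
    - [17.5,1.9,-0.5,0,-1]

```text
clock: 5.1
eef_pos: [528.1, 69.1, 130.0]
eef_rot: [3.141, 0.006, 1.569]
contact_force: [-3.4, -8.1, 7.6]
width: 19.9
finger_force: 26.7
```

```bash
python3 -c "
from h import *
state()"
```

```text
clk 5.10 t 0.518 r 87.5 z 130.0 push 8.53 rad 1.89 Fz 7.61
```

Call:
carry_out:
  plan:
    - [4.3,1,0,0,-1]
    - [8.5,2.2,0,0,-1]
    - [11,3.1,0,0,-1]
    - [11,3.1,0,0,-1]

```text
clock: 5.5
eef_pos: [530.8, 80.6, 129.9]
eef_rot: [-3.141, 0.005, 1.57]
contact_force: [-3.3, -7.3, 8.6]
width: 20.4
finger_force: 26.7
```

```bash
python3 -c "
from h import *
state()"
```

```text
clk 5.50 t 0.653 r 87.7 z 129.9 push 7.95 rad 0.94 Fz 8.59
```

Call:
carry_out:
  plan:
    - [-1.8,-0.5,0,0,-1]
    - [-1.8,-0.5,-4,0,-1]
    - [-1.8,-0.5,-8,0,-1]
    - [-1.8,-0.5,-11,0,-1]
    - [-1.8,-0.5,-11,0,-1]

```text
clock: 6.0
eef_pos: [531.1, 81.2, 139.8]
eef_rot: [3.141, 0.0, 1.571]
contact_force: [1.3, -0.9, -6.9]
width: 20.6
finger_force: 29.0
```

```bash
python3 -c "
from h import *
state()
to((542.4-12.4-3.7+1.9+3.1-.5,5.2+23.3+26+17.5+11-1.8),np.arange(.6,-.8,-.1))"
```

```text
clk 6.00 t 0.660 r 87.6 z 139.8 push 0.50 rad -1.52 Fz -6.91
0.6 [-4.9 -1.6] | 0.5 [-13.6  -3.4] | 0.4 [-22.3  -4.4] | 0.3 [-31.1  -4.4] | 0.2 [-39.9  -3.6] | 0.1 [-48.5  -1.9] | 0.0 [-56.9   0.6] | -0.1 [-65.   4.] | -0.2 [-72.8   8.1] | -0.3 [-80.1  13. ] | -0.4 [-86.9  18.6] | -0.5 [-93.   24.9] | -0.6 [-98.6  31.7] | -0.7 [-103.4   39.1] |
```

Call:
carry_out:
  plan:
    - [-4.9,-1.6,0,0,-1]
    - [-13.6,-3.4,0,0,-1]
    - [-22.3,-4.4,0,0,-1]
    - [-31.1,-4.4,0,0,-1]
    - [-39.9,-3.6,0,0,-1]
    - [-48.5,-1.9,0,0,-1]
    - [-56.9,0.6,0,0,-1]

```text
clock: 6.7
eef_pos: [532.1, 23.9, 140.0]
eef_rot: [3.14, -0.001, 1.571]
contact_force: [5.4, 2.6, -7.5]
width: 20.1
finger_force: 29.0
```

```bash
python3 -c "
from h import *
state()"
```

```text
clk 6.70 t -0.007 r 87.5 z 140.0 push -0.60 rad -6.01 Fz -7.46
```

Call:
carry_out:
  plan:
    - [-7.7,4.3,0,0,-1]
    - [-15.4,8.4,0,0,-1]
    - [-22.6,13.2,0,0,-1]
    - [-29.3,18.7,0,0,-1]
    - [-35.3,24.9,0,0,-1]
    - [-40.8,31.6,0,0,-1]
    - [-43.3,35.2,0,0,-1]
    - [-43.3,35.2,0,0,-1]

```text
clock: 7.5
eef_pos: [566.9, -19.3, 139.5]
eef_rot: [-3.141, 0.0, 1.57]
contact_force: [2.5, 3.7, -6.7]
width: 20.0
finger_force: 29.0
```

```bash
python3 -c "
from h import *
state()"
```

```text
clk 7.50 t -0.654 r 87.1 z 139.5 push 0.13 rad -4.45 Fz -6.72
```

```bash
python3 -c "
from h import *
to((566.6,-19.0),np.arange(-.65,.8,.05),r=87)"
```

```text
-0.65 [-0.   0.1] | -0.6 [ 2.4 -3.5] | -0.55 [ 5.1 -6.9] | -0.5 [  7.9 -10.2] | -0.45 [ 10.9 -13.4] | -0.4 [ 14.  -16.4] | -0.35 [ 17.3 -19.3] | -0.3 [ 20.7 -22. ] | -0.25 [ 24.3 -24.5] | -0.2 [ 27.9 -26.8] | -0.15 [ 31.7 -29. ] | -0.1 [ 35.6 -30.9] | -0.05 [ 39.6 -32.7] | 0.0 [ 43.6 -34.3] | 0.05 [ 47.8 -35.6] | 0.1 [ 52.  -36.8] | 0.15 [ 56.2 -37.7] | 0.2 [ 60.5 -38.4] | 0.25 [ 64.8 -38.9] | 0.3 [ 69.1 -39.2] | 0.35 [ 73.5 -39.3] | 0.4 [ 77.8 -39.2] | 0.45 [ 82.2 -38.8] | 0.5 [ 86.5 -38.2] | 0.55 [ 90.8 -37.4] | 0.6 [ 95.  -36.4] | 0.65 [ 99.2 -35.2] | 0.7 [103.3 -33.8] | 0.75 [107.3 -32.2] | 0.8 [111.3 -30.3] |
```

Call:
carry_out:
  plan:
    - [0,0,3,0,-1]
    - [0,0,6,0,-1]
    - [1.2,-1.7,7,0,-1]
    - [2.5,-3.4,8,0,-1]
    - [2.5,-3.4,9,0,-1]
    - [2.5,-3.4,10,0,-1]

```text
clock: 8.1
eef_pos: [565.2, -18.0, 132.4]
eef_rot: [3.136, 0.003, 1.57]
contact_force: [3.1, -4.4, 8.9]
width: 20.2
finger_force: 27.2
```

```bash
python3 -c "
from h import *
state()"
```

```text
clk 8.10 t -0.629 r 86.9 z 132.4 push 5.08 rad 1.85 Fz 8.88
```

Call:
carry_out:
  plan:
    - [1.3,-1.8,0,0,-1]
    - [2.6,-3.5,0,0,-1]
    - [4,-5.2,0.5,0,-1]
    - [5.4,-6.8,0.5,0,-1]

```text
clock: 8.5
eef_pos: [560.0, -13.8, 132.2]
eef_rot: [3.133, 0.006, 1.569]
contact_force: [5.2, -8.7, 5.7]
width: 20.2
finger_force: 27.5
```

```bash
python3 -c "
from h import *
state()"
```

```text
clk 8.50 t -0.553 r 86.7 z 132.2 push 9.48 rad 3.57 Fz 5.68
```

Call:
carry_out:
  plan:
    - [0,0,-1.5,0,-1]
    - [1.5,-1.7,-1.5,0,-1]
    - [3,-3.3,-1.5,0,-1]
    - [4.5,-4.8,-1.5,0,-1]

```text
clock: 8.9
eef_pos: [554.4, -8.9, 132.5]
eef_rot: [3.135, 0.005, 1.569]
contact_force: [6.2, -7.6, 1.9]
width: 20.4
finger_force: 28.1
```

```bash
python3 -c "
from h import *
state()"
```

```text
clk 8.90 t -0.466 r 86.8 z 132.5 push 9.77 rad 1.24 Fz 1.93
```

Call:
carry_out:
  plan:
    - [-1.5,1.6,0,0,-1]
    - [-2.6,2.8,0,0,-1]
    - [-2.6,2.8,1,0,-1]
    - [-2.6,2.8,2,0,-1]
    - [-2.6,2.8,3,0,-1]

```text
clock: 9.4
eef_pos: [556.0, -10.6, 129.9]
eef_rot: [3.137, 0.003, 1.57]
contact_force: [0.6, -5.5, 13.3]
width: 20.0
finger_force: 26.8
```

```bash
python3 -c "
from h import *
state()"
```

```text
clk 9.40 t -0.493 r 86.9 z 129.9 push 4.13 rad 3.63 Fz 13.34
```

```bash
python3 -c "
from h import *
to((554.4,-9.2),np.arange(-.45,.8,.05),r=87.6)"
```

```text
-0.45 [ 0.6 -1.6] | -0.4 [ 3.8 -4.7] | -0.35 [ 7.1 -7.5] | -0.3 [ 10.5 -10.3] | -0.25 [ 14.1 -12.8] | -0.2 [ 17.8 -15.1] | -0.15 [ 21.6 -17.3] | -0.1 [ 25.5 -19.3] | -0.05 [ 29.5 -21.1] | -0.0 [ 33.6 -22.6] | 0.05 [ 37.8 -24. ] | 0.1 [ 42.  -25.1] | 0.15 [ 46.3 -26.1] | 0.2 [ 50.6 -26.8] | 0.25 [ 55.  -27.3] | 0.3 [ 59.3 -27.6] | 0.35 [ 63.7 -27.7] | 0.4 [ 68.1 -27.6] | 0.45 [ 72.4 -27.2] | 0.5 [ 76.8 -26.6] | 0.55 [ 81.1 -25.8] | 0.6 [ 85.4 -24.8] | 0.65 [ 89.6 -23.6] | 0.7 [ 93.7 -22.1] | 0.75 [ 97.8 -20.5] |
```

Call:
carry_out:
  plan:
    - [0.6,-1.6,-1,0,-1]
    - [3.8,-4.7,-1,0,-1]
    - [7.1,-7.5,-1,0,-1]
    - [10.5,-10.3,-1,0,-1]
    - [14.1,-12.8,-1,0,-1]

```text
clock: 9.9
eef_pos: [543.8, 3.0, 130.2]
eef_rot: [3.136, 0.005, 1.569]
contact_force: [5.5, -8.5, 2.7]
width: 20.1
finger_force: 27.9
```

```bash
python3 -c "
from h import *
state()
import cv2
cv2.imwrite('pics/side1.png',get_image('side')[:,:,::-1])"
```

```text
clk 9.90 t -0.283 r 86.9 z 130.2 push 10.07 rad 0.52 Fz 2.66
```

Call:
carry_out:
  plan:
    - [3.7,-2.3,0,0,-1]
    - [7.5,-4.5,0,0,-1]
    - [11.4,-6.5,0,0,-1]

```text
clock: 10.25
eef_pos: [536.9, 14.1, 130.2]
eef_rot: [3.137, 0.005, 1.569]
contact_force: [3.9, -9.1, 3.3]
width: 20.4
finger_force: 27.8
```

```bash
python3 -c "
from h import *
state()"
```

```text
clk 10.25 t -0.132 r 87.0 z 130.2 push 9.88 rad 0.64 Fz 3.28
```

Call:
carry_out:
  plan:
    - [4,-1.8,0,0,-1]
    - [8.1,-3.3,0,0,-1]
    - [12.3,-4.7,0,0,-1]

```text
clock: 10.55
eef_pos: [531.8, 25.7, 130.1]
eef_rot: [3.138, 0.007, 1.569]
contact_force: [2.8, -10.9, 4.6]
width: 20.4
finger_force: 27.7
```

```bash
python3 -c "
from h import *
state()
for n in ('scene','side'): cv2.imwrite(f'pics/{n}2.png',get_image(n)[:,:,::-1])
a=cv2.imread('pics/scene2.png')[210:290,225:331];b=cv2.imread('pics/side2.png')[202:282,303:409]
z=lambda c:cv2.resize(c,(400,302),interpolation=cv2.INTER_CUBIC)
cv2.imwrite('pics/c2.png',np.hstack([z(a),z(b)]))"
```

```text
clk 10.55 t 0.013 r 87.1 z 130.1 push 11.28 rad 0.84 Fz 4.57
```

View pics/c2.png

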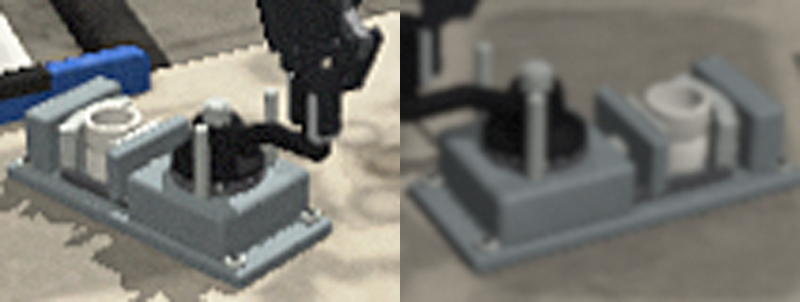

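The picture shows the jaw up against the coupling, which sits in the V, and the push is rising. I'll continue in small steps.

Call:
carry_out:
  plan:
    - [2.1,-0.6,0,0,-1]
    - [4.2,-1.1,0,0,-1]

```text
clock: 10.85
eef_pos: [530.6, 29.4, 130.1]
eef_rot: [3.138, 0.008, 1.569]
contact_force: [1.8, -12.8, 4.2]
width: 20.2
finger_force: 27.7
```

```bash
python3 -c "
from h import *
for i in range(1): state()"
```

```text
clk 10.85 t 0.059 r 87.2 z 130.1 push 12.80 rad 1.87 Fz 4.23
```

Call:
carry_out:
  plan:
    - [0.8,-0.2,0,0,-1]
    - [0.8,-0.2,0,0,-1]

```text
clock: 11.05
eef_pos: [530.3, 30.2, 130.1]
eef_rot: [3.138, 0.008, 1.569]
contact_force: [2.7, -11.5, 5.3]
width: 20.4
finger_force: 27.7
```

```bash
python3 -c "
from h import *
for i in range(1): state()"
```

```text
clk 11.05 t 0.069 r 87.2 z 130.1 push 11.85 rad 0.51 Fz 5.29
```

Call:
carry_out:
  plan:
    - [-1.3,0.3,0,0,-1]
    - [-2.5,0.6,0,0,-1]
    - [-2.5,0.6,0,0,-1]

```text
clock: 11.35
eef_pos: [530.8, 28.7, 130.1]
eef_rot: [3.139, 0.005, 1.569]
contact_force: [1.9, -8.2, 5.6]
width: 20.2
finger_force: 27.6
```

```bash
python3 -c "
from h import *
for i in range(1): state()"
```

```text
clk 11.35 t 0.050 r 87.2 z 130.1 push 8.45 rad 0.52 Fz 5.62
```

Call:
carry_out:
  plan:
    - [-2,0.5,0,0,-1]
    - [-4,1,0,0,-1]
    - [-4.5,1.1,-0.5,0,-1]
    - [-4.5,1.1,-1,0,-1]

```text
clock: 11.75
eef_pos: [531.4, 26.3, 130.2]
eef_rot: [3.14, 0.001, 1.57]
contact_force: [4.6, -3.1, 0.8]
width: 20.4
finger_force: 28.1
```

```bash
python3 -c "
from h import *
for i in range(1): state()"
```

```text
clk 11.75 t 0.022 r 87.3 z 130.2 push 4.37 rad -3.39 Fz 0.81
```

Next I open the fingers in place, then lift straight up.

Call:
carry_out:
  plan:
    - [-1,0.5,0,0,-0.3]
    - [-1,0.5,0,0,0.2]
    - [-1,0.5,0,0,0.8]
    - [-1,0.5,0,0,1]
    - [-1,0.5,0,0,1]
    - [-1,0.5,0,0,1]
    - [-1,0.5,0,0,1]

```text
clock: 12.45
eef_pos: [531.2, 25.7, 129.8]
eef_rot: [-3.141, -0.0, 1.571]
contact_force: [-0.1, 0.9, 0.1]
width: 85.4
finger_force: 0.0
```

Call:
carry_out:
  plan:
    - [-1,0.5,-15,0,1]
    - [-1,0.5,-35,0,1]
    - [-1,0.5,-60,0,1]
    - [-1,0.5,-80,0,1]
    - [-1,0.5,-90,0,1]
    - [-1,0.5,-90,0,1]

```text
clock: 13.05
eef_pos: [532.8, 24.7, 221.2]
eef_rot: [3.139, -0.0, 1.571]
contact_force: [0.1, -0.5, -0.0]
width: 85.3
finger_force: 0.0
```

```bash
python3 -c "
from h import *
state(); P=camera_params('wrist')
w=get_image('wrist')[:,:,::-1]; cv2.imwrite('pics/w3.png',w); print(P['cam_to_world'][:3,3])
s=get_image('side')[202:282,303:409,::-1]; w[:300,:400]=cv2.resize(s,(400,300)) if 0 else w[:300,:400]
cv2.imwrite('pics/f3.png',w); cv2.imwrite('pics/s3.png',cv2.resize(s,(640,480),interpolation=cv2.INTER_CUBIC))"
```

```text
clk 13.05 t -0.001 r 86.6 z 221.2 push 0.53 rad 0.03 Fz -0.04
[532.64275117 105.79179242 346.55229235]
```

View pics/w3.png

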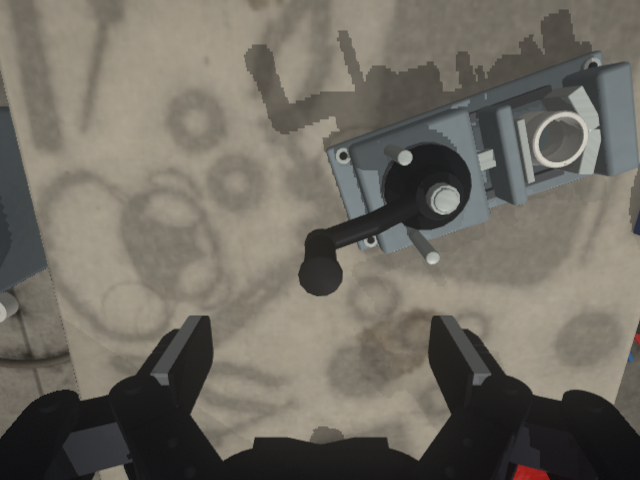

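View pics/s3.png

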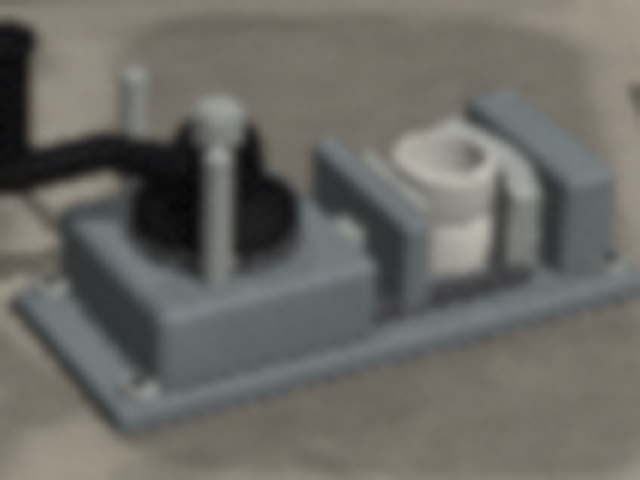

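The coupling stands upright between the jaw face and the V, around (558,138). The handle has been released and is down, with its knob at (320,277), and the gripper is clear of everything.

```bash
python3 -c "
from rig import *
print(job_done())"
```

```text
the job is handed in; nothing more can be done
None
```

I tightened the clamp on the coupling in two strokes, stopping at about 12.8 N of push at the knob (11.9 N once stopped). I released the handle with it down in its serrations and the gripper clear, and handed the job in at about 13 s; no verdict came back.

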